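Count two nuts into the tray trough and shut the lid

ROBOT

A 6-joint arm with a two-finger parallel gripper is mounted at the origin on a cart in front of the work surface, level with it; the furniture and walls round the work are solid. World frame = base frame: x ahead of the robot, y to its left, z up, the work surface at z = 0. Lengths are in m, angles in degrees, forces in N, time in s.
With the tool pointing down it reaches from about 0.3 to 0.775 m from the base axis. Payload 14.6 kg.
Tool frame: the origin (TCP) lies on the front face of the gripper's body, between the roots of the fingers; the fingertips stand 73 mm ahead of it and the grasp point (between the pads) lies 54 mm ahead of it; z points along the fingers, y is the line along which they close (so a half turn about z gives the same grasp; the last joint's range is limited). The gripper opens to 85 mm and grips with 20 to 120 N. Pads are 22 mm wide; open, the fingers measure 114 mm over their backs; the gripper's body (76 mm by 85 mm) begins 54 mm behind the grasp point. The pads swing forward as they close: fully open they stand 13 mm farther back than shut.
Start: joints at [-69.248, 17.183, 87.147, -0, 75.671, -3.816], TCP at [0.229, -0.5, 0.304] pointing down, gripper open.
Joint ranges: [-173.82, 173.82], [-45.26, 126.66], [13.44, 144.39], [-59.66, 239.66], [0, 175.72], [-146.38, 146.38]. Speed limits (degrees/s): [127.2, 127.2, 147.25, 180, 180, 180].

INTERFACE

Orientations are given as a 3x3 rotation matrix whose columns are the frame's x, y, z axes.
In Python, from workcell import arm gives the robot as it stands.
- The arm moves only by the tool play_rows, never from a script. Its argument "increments" is a list of rows, each a list of 7 numbers: the closure, from -1 (fully open) to 1 (shut), then the shift along the world's x, y, z scaled (see below), then the turn, a rotation vector about the world's x, y, z scaled (see below). A call has 1 to 12 rows; each row is the pose to reach, as a shift and turn from the pose commanded when the call began, turning the shorter way round; what a row does not reach only later rows make up. The controller multiplies each number of a shift by 250 mm and each number of a turn by pi rad. A row lasts 1/12 s, in which the tool goes at most 41.7 mm and 7.16 degrees, less where a joint would pass 70% of its speed; a pose out of reach is approached as far as the arm can. A call with a number of a shift or a turn outside -1 to 1 is refused whole. A call with a gripper value outside its range is refused whole. The fingers move at their own pace and stop on an object; the grip force is fixed at half the most. Time passes only in rows, so rows that repeat a pose let the fingers close. It gives the time, the measured TCP pose, the force, the opening and the grip force at its end, in the units of the state.
- arm.get_state(): the state, without advancing time (a new reading comes with each control period).
- arm.grab_frame(name): name is "side" or "top" or "wrist"; returns the picture (384x512x3 uint8, red, green, blue); there is no depth.
- arm.camera_model(name): a dict with "fx", "fy", "cx", "cy" (pixels), "k1" (the pictures are not rectified: a ray, as slopes to the right and down, at radius r is drawn at 1 + k1 r^2 times it, then the intrinsics apply), "world_to_cam" (4x4, takes a point from world to camera coordinates); the wrist camera has in their place "tool_from_camera" (4x4, takes a point from camera to tool coordinates, whose origin is the TCP and whose axes are the flange's). Camera axes: x right, y up, looking along -z (the intrinsics and any distortion apply to the point x, -y, -z); pixel columns grow to the right and rows downward; lengths in m; the calibration is good to about 2 mm. A picture is of the moment at which its call begins: read the wrist's pose just before it. camera_model takes no time and is no camera call.
- arm.job_done(): hands the job in; it is judged then, once.
The state is a dict: "time_s": time; "q": joint angles; "qvel": joint speeds; "tau": joint torques, N m; "eef_pos": TCP position; "eef_rot": TCP orientation; "ft_force": force on the tool from outside, world axes, zero at the start; "torque": the same for the moment, N m; "finger_gap": finger opening in m; "gripper_force": force on a finger pad.
Only numpy, scipy, OpenCV 4.12 (cv2) and the standard library are available. Lean on these libraries where they do the work, as an engineer would, in place of code of your own. Each camera call takes 0.05 s, during which the arm holds its last target. There are 200 camera calls.

TASK

Sweep the two hexagon nuts across the deck of the counting tray into its trough, pushing them along rather than picking them up, and leave the round spacer where it lies on the deck. Then swing the trough's lid fully shut.

Things in the scene. Friction and masses are not known exactly. Their poses are not given: they have to be found in the camera images.
- tray: grey counting tray, 230 x 200 mm, fixed. Origin: underside centre, on the table; x along the trough, +y from trough to deck, z up. Flat deck: z 50 mm, y -26 to 94, x -109 to 109 mm, rims 4 mm high at back and sides, open edge at y -26. Trough: y -26 to -94, floor z 6 mm. Two nuts and a spacer lie on the deck about 70 mm apart in a row along x, in any order, y 15 to 40 mm
- tray_lid (a joint): flat aluminium trough lid, 230 mm long, 4 mm thick, hinged along x on the trough's outer wall at tray y -98, z 58 mm. Rad: 0 shut (level, top at z 62 mm), 1.57 upright, 1.68 to 1.9 at start (leaning outwards, away from the deck). 75 mm from hinge to free edge, 85 at the 50 mm wide tab in its middle. Stiff hinge: stays where left; follows about 1 N on its outer face, to its stop at 0
- nut_1: plain dark steel hexagon nut, 30 mm across flats, 35 mm across corners, 18 mm high, hole 19 mm, 70 g; one of two alike. Starts lying flat on the tray's deck, any yaw. Origin at the nut's centre, z along its hole
- nut_2: plain dark steel hexagon nut, 30 mm across flats, 35 mm across corners, 18 mm high, hole 19 mm, 70 g; one of two alike. Starts lying flat on the tray's deck, any yaw. Origin at the nut's centre, z along its hole
- spacer: plain round dark steel spacer ring, 33 mm outside diameter, 28 mm high (taller than the nuts), hole 25 mm, standing flat on the deck among the nuts; not to be moved. Origin at the centre of its underside, z up
Not all that is in view belongs to the job. What is shaped like the nut_1 but red is not meant.

How it is judged (in metres and radians):
On the way, in this order (a step that is already met when the one before it is completed fails the run):
1. both nuts lie in the trough (z of each of nut_1, nut_2 in the frame of tray below 0.045 m and y of nut_1 in the frame of tray between -0.096 and -0.026 m and x of nut_1 in the frame of tray between -0.112 and 0.112 m and y of nut_2 in the frame of tray between -0.096 and -0.026 m and x of nut_2 in the frame of tray between -0.112 and 0.112 m), for 0.2 s.
2. the lid is shut (value of joint tray_lid below 0.1 rad), for 0.2 s.
At the end, for the whole second after the job is handed in: Both nuts rest inside the trough (their centres between its walls and lower than 45 mm above the table), the lid is shut to within 0.1 rad, and the spacer is at rest within 15 mm of where it started (all of step 1 and value of joint tray_lid below 0.1 rad and distance of spacer from where it was at the start of the episode below 0.015 m and linear speed of each of nut_1, nut_2, spacer below 0.03 m/s); the robot touches nothing.
It fails at once if a nut is picked up (its centre rises more than 40 mm above the deck) (z of any of nut_1, nut_2 in the frame of tray above 0.09 m).
It fails at once if the spacer is pushed more than 15 mm away (distance of spacer from where it was at the start of the episode above 0.015 m).
It also fails if it takes over 45 s, if anything falls off the work surface, if the arm or the gripper's body presses on something with over 40 N, if the wrist force passes 120 N, or if a joint passes its speed limit or range.

## Working session

There is one attempt and no reset: what is moved stays moved. The work goes in short steps, Python scripts to look and compute and a tool call to move; the robot and the scene stay as the last step left them, time stands still between calls to the robot, and variables do not carry over. Pictures are saved under pics/ and viewed, at most 10 in all, crops included, and the job is handed in when it is done.

Besides the shell and the picture viewer there is one more tool, called after "Request:" by a JSON object that holds its "name" and its "arguments", one argument or row to a line. play_rows: Moves the arm, as the interface text tells. Its arguments: {"type":"object","properties":{"increments":{"type":"array","items":{"type":"array","items":{"type":"number","minimum":-1,"maximum":1}}}},"required":["increments"]}

```bash
mkdir -p pics; ls; python3 - <<'E'
from workcell import arm
import cv2,numpy as np
s=arm.get_state();print(s['time_s'],s['eef_pos'],np.round(s['eef_rot'],3).tolist(),s['finger_gap'])
for n in("top","side"):
    f=arm.grab_frame(n);cv2.imwrite(f"pics/{n}0.png",f[...,::-1]);m=arm.camera_model(n);print(n,{k:(np.round(v,4).tolist()) for k,v in m.items()})
a=cv2.imread("pics/top0.png");b=cv2.imread("pics/side0.png")
cv2.imwrite("pics/t0.png",cv2.resize(a,(800,600)))
E
```

```text
pics
0.0 [ 0.22860777 -0.50007241  0.30332149] [[0.909, 0.416, -0.0], [0.416, -0.909, 0.001], [0.0, -0.001, -1.0]] 0.08521258049446538
top {'fx': 496.4313, 'fy': 496.4313, 'cx': 249.1739, 'cy': 189.4807, 'k1': 0.0517, 'world_to_cam': [[0.0183, -0.9995, -0.0241, 0.1824], [0.9989, 0.0172, 0.043, -0.5898], [-0.0426, -0.0249, 0.9988, -0.8774], [0.0, 0.0, 0.0, 1.0]]}
side {'fx': 399.7509, 'fy': 399.7509, 'cx': 258.0815, 'cy': 185.2537, 'k1': -0.1299, 'world_to_cam': [[-0.8537, -0.5201, 0.0258, 0.6156], [0.272, -0.4031, 0.8738, -0.1572], [-0.4441, 0.753, 0.4856, -0.7653], [0.0, 0.0, 0.0, 1.0]]}
```

View pics/t0.png

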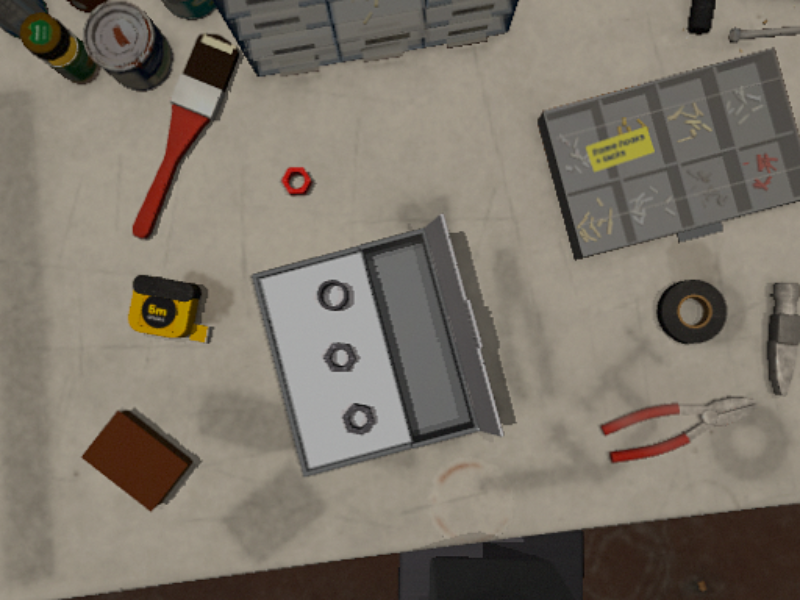

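View pics/side0.png

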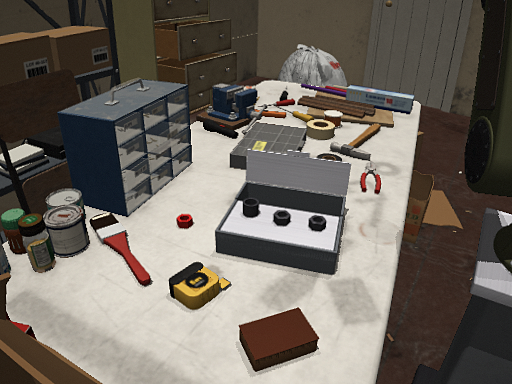

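The top view (800x600) shows the tray with its trough to the right. There is a tall thin ring at (335,295), which is the spacer. The two dark hexagons at (341,357) and (359,418) are the nuts. The red nut at (297,181) is a distractor. I'll measure these and check an enlarged crop.

```bash
cat > h.py <<'E'
import numpy as np,cv2
def ray(m,uv):
    d=np.array([(uv[0]-m['cx'])/m['fx'],(uv[1]-m['cy'])/m['fy']]);s=d.copy()
    for _ in range(20): s=d/(1+m['k1']*(s@s))
    W=np.array(m['world_to_cam']);R=W[:3,:3];o=-R.T@W[:3,3]
    return o,R.T@np.array([s[0],-s[1],-1])
def onz(m,uv,z):
    o,d=ray(m,uv);return o+d*(z-o[2])/d[2]
E
python3 - <<'E'
from workcell import arm
from h import *
m=arm.camera_model("top");a=cv2.imread("pics/top0.png");g=cv2.cvtColor(a,cv2.COLOR_BGR2GRAY);hsv=cv2.cvtColor(a,cv2.COLOR_BGR2HSV)
w=((g>170)&(hsv[...,1]<25)).astype(np.uint8)
n,l,st,c=cv2.connectedComponentsWithStats(w);
k=l[200,190] if l[200,190] else 1+np.argmax(st[1:,4]);
cs,_=cv2.findContours((l==k).astype(np.uint8),cv2.RETR_EXTERNAL,cv2.CHAIN_APPROX_NONE)
ct=max(cs,key=cv2.contourArea);r=cv2.minAreaRect(ct);print(st[k],r)
P=np.array([onz(m,p,.05) for p in cv2.boxPoints(r)]);print(P.round(4).tolist(),np.linalg.norm(np.diff(P,axis=0),axis=1))
C=P.mean(0);
e=[P[1]-P[0],P[2]-P[1]];L=max(e,key=np.linalg.norm)
ex=L[:2]/np.linalg.norm(L[:2]);ex=ex if ex[0]>0 else -ex
ey=np.array([-ex[1],ex[0]])
# +y of tray from trough to deck => world +y-ish
O=C[:2]-ey*.034;print('C',C,'O',O,'yaw',np.degrees(np.arctan2(ex[1],ex[0])))
np.savez('t.npz',O=O,ex=ex,ey=ey)
mask=cv2.drawContours(np.zeros_like(g),[ct],-1,255,-1)
d=((g<130)&(mask>0)).astype(np.uint8)
for q in cv2.findContours(d,cv2.RETR_EXTERNAL,cv2.CHAIN_APPROX_NONE)[0]:
    if cv2.contourArea(q)<60: continue
    (u,v),R=cv2.minEnclosingCircle(q);
    p=[onz(m,(u,v),z)[:2] for z in(.059,.064)]
    print((u,v),R,cv2.contourArea(q),p[0].round(4),[((x-O)@ex,(x-O)@ey) for x in p])
cv2.imwrite("pics/c.png",cv2.resize(a[135:305,150:330],None,fx=3.5,fy=3.5,interpolation=cv2.INTER_CUBIC))
E
```

```text
[203 211  30  31 166] ((218.1599884033203, 225.87998962402344), (28.849958419799805, 29.9813289642334), 8.13010311126709)
[[0.4988, 0.272, 0.05], [0.55, 0.2659, 0.05], [0.5438, 0.2164, 0.05], [0.4927, 0.2227, 0.05]] [0.05153148 0.04986225 0.05145745]
C [0.52132135 0.24425026 0.05      ] O [0.51726109 0.21049357] yaw -6.858589403024419
```

View pics/c.png

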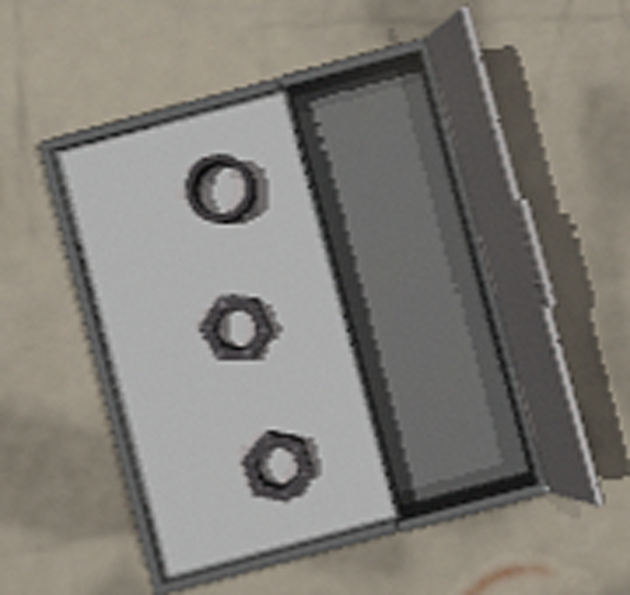

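The crop confirms it: the spacer is a thin-walled round ring at crop (225,188), and the nuts are hexagons at (240,328) and (282,466). My deck seed pixel was wrong, so I'm redoing the measurement.

```bash
python3 - <<'E'
from workcell import arm
from h import *
m=arm.camera_model("top");a=cv2.imread("pics/top0.png");g=cv2.cvtColor(a,cv2.COLOR_BGR2GRAY);hsv=cv2.cvtColor(a,cv2.COLOR_BGR2HSV)
print(g[250,190],hsv[250,190],hsv[240,150])
w=((g>165)&(hsv[...,1]<14)).astype(np.uint8);w=cv2.morphologyEx(w,cv2.MORPH_OPEN,np.ones((3,3)))
n,l,st,c=cv2.connectedComponentsWithStats(w);k=l[250,190];print(st[k])
ct=max(cv2.findContours((l==k).astype(np.uint8),cv2.RETR_EXTERNAL,cv2.CHAIN_APPROX_NONE)[0],key=cv2.contourArea);r=cv2.minAreaRect(ct)
P=np.array([onz(m,p,.05) for p in cv2.boxPoints(r)]);print(P.round(4).tolist(),np.linalg.norm(np.diff(P,axis=0),axis=1))
C=P.mean(0);L=max([P[1]-P[0],P[2]-P[1]],key=np.linalg.norm)
ex=L[:2]/np.linalg.norm(L[:2]);ex=ex if ex[0]>0 else -ex
ey=np.array([-ex[1],ex[0]]);O=C[:2]-ey*.034;print('O',O,'yaw',np.degrees(np.arctan2(ex[1],ex[0])))
np.savez('t.npz',O=O,ex=ex,ey=ey)
mask=cv2.drawContours(np.zeros_like(g),[ct],-1,255,-1)
d=((g<120)&(mask>0)).astype(np.uint8)
for q in cv2.findContours(d,cv2.RETR_EXTERNAL,cv2.CHAIN_APPROX_NONE)[0]:
    if cv2.contourArea(q)<60: continue
    (u,v),R=cv2.minEnclosingCircle(q);
    p=[onz(m,(u,v),z)[:2] for z in(.059,.064)]
    print(np.round((u,v,R),1),cv2.contourArea(q),p[0].round(4),[np.round(((x-O)@ex,(x-O)@ey),4) for x in p])
# rim outer corners in the crop (tray z .054), lid free edge
f=lambda x,y:(150+x/3.5,135+y/3.5)
for n,x,y,z in(("BL",42,147,.054),("FL",160,588,.054)):
    p=onz(m,f(x,y),z)[:2]-O;print(n,np.round((p@ex,p@ey),4))
E
```

```text
171 [ 30   1 171] [ 21  37 146]
[ 169  163   92  135 6819]
[[0.6012, 0.3352, 0.05], [0.6321, 0.2266, 0.05], [0.4278, 0.168, 0.05], [0.3972, 0.2751, 0.05]] [0.11287176 0.2125452  0.11136349]
O [0.52393987 0.21853719] yaw 16.0012412102863
[230.  268.   11.3] 301.0 [0.4507 0.2218] [array([-0.0695,  0.0233]), array([-0.069 ,  0.0229])]
[218. 228.  11.] 291.5 [0.518  0.2437] [array([0.0012, 0.0258]), array([0.0012, 0.0253])]
[214.5 188.5  11.9] 345.5 [0.5852 0.2511] [array([0.0679, 0.0144]), array([0.0676, 0.014 ])]
BL [0.1109 0.0973]
FL [-0.112   0.0953]
```

The nuts are at tray (-69.5, 23) and (1, 26) mm, and the spacer is at (68, 14) mm; this fits the 70 mm spacing. I'm moving to behind the first nut, tool y along tray x, fingers about 10 mm apart so they cradle the nut.

Request:
{"name": "play_rows", "arguments": {
  "increments": [
    [0.76,0.28,1,0,0,0,0.452],
    [0.76,0.28,1,0,0,0,0.452],
    [0.76,0.28,1,0,0,0,0.452],
    [0.76,0.28,1,0,0,0,0.452],
    [0.76,0.28,1,0,0,0,0.452],
    [0.76,0.28,1,0,0,0,0.452],
    [0.76,0.28,1,0,0,0,0.452],
    [0.76,0.28,1,0,0,0,0.452],
    [0.76,0.28,1,0,0,0,0.452],
    [0.76,0.28,1,0,0,0,0.452],
    [0.76,0.28,1,0,0,0,0.452],
    [0.76,0.28,1,0,0,0,0.452]
  ]
}}

```text
time_s: 1.1
eef_pos: [0.2986, -0.2501, 0.3037]
eef_rot: [[-0.282, 0.959, -0.0], [0.959, 0.282, 0.0], [0.0, -0.0, -1.0]]
ft_force: [-0.1, -0.6, 0.4]
finger_gap: 0.0104
gripper_force: 0.0
```

Request:
{"name": "play_rows", "arguments": {
  "increments": [
    [0.76,0.28,1,0,0,0,0],
    [0.76,0.28,1,0,0,0,0],
    [0.76,0.28,1,0,0,0,0],
    [0.76,0.28,1,0,0,0,0],
    [0.76,0.28,1,0,0,0,0],
    [0.76,0.28,1,0,0,0,0],
    [0.76,0.28,1,0,0,0,0],
    [0.76,0.28,1,0,0,0,0]
  ]
}}

```text
time_s: 1.77
eef_pos: [0.3689, 0.0021, 0.3037]
eef_rot: [[-0.279, 0.96, -0.0], [0.96, 0.279, 0.0], [0.0, -0.0, -1.0]]
ft_force: [0.4, -0.2, -1.1]
finger_gap: 0.0104
gripper_force: 0.0
```

Request:
{"name": "play_rows", "arguments": {
  "increments": [
    [0.76,0.28,1,0,0,0,0],
    [0.76,0.28,1,0,0,0,0],
    [0.76,0.28,1,0,0,0,0],
    [0.76,0.28,1,0,0,0,0],
    [0.76,0.28,1,0,0,0,0],
    [0.76,0.28,1,0,0,0,0],
    [0.76,0.28,1,0,0,0,0],
    [0.76,0.28,1,0,0,0,0]
  ]
}}

```text
time_s: 2.43
eef_pos: [0.4391, 0.2508, 0.303]
eef_rot: [[-0.276, 0.961, -0.001], [0.961, 0.276, -0.001], [-0.0, -0.001, -1.0]]
ft_force: [-0.3, -1.8, 0.0]
finger_gap: 0.01
gripper_force: 0.0
```

Request:
{"name": "play_rows", "arguments": {
  "increments": [
    [0.76,0.0,0.04,-0.15,0,0,0],
    [0.76,0.0,0.04,-0.3,0,0,0],
    [0.76,0.0,0.04,-0.45,0,0,0],
    [0.76,0,0.04,-0.6,0,0,0],
    [0.76,0,0.04,-0.66,0,0,0],
    [0.76,0,0.04,-0.68,0,0,0],
    [0.76,0,0.04,-0.69,0,0,0],
    [0.76,0,0.04,-0.69,0,0,0]
  ]
}}

```text
time_s: 3.1
eef_pos: [0.4392, 0.259, 0.1323]
eef_rot: [[-0.273, 0.962, 0.001], [0.962, 0.273, 0.0], [0.0, 0.001, -1.0]]
ft_force: [-0.2, -0.6, 0.9]
finger_gap: 0.0104
gripper_force: 0.0
```

```bash
python3 - <<'E'
from workcell import arm
import cv2,numpy as np
a=arm.grab_frame("side")[170:285,200:360,::-1];b=arm.grab_frame("top")[130:310,150:330,::-1]
cv2.imwrite("pics/s1.png",np.hstack([cv2.resize(a,(480,345),interpolation=cv2.INTER_CUBIC),cv2.resize(b,(315,345),interpolation=cv2.INTER_CUBIC)]))
E
```

```text
(no output)
```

View pics/s1.png

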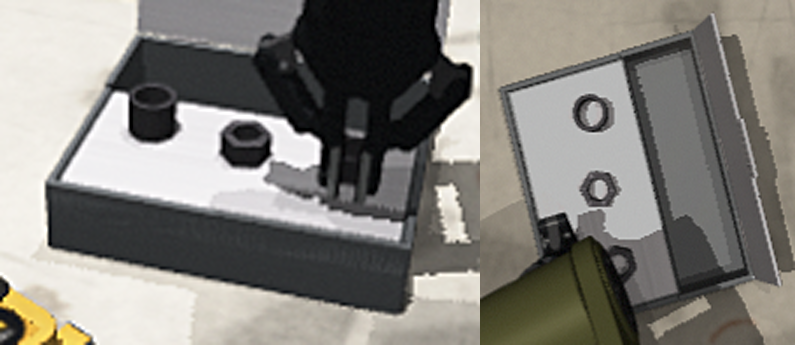

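The fingertips stand on the deck behind the nearest nut, clear of everything else. I'm pushing it along tray -y for 85 mm.

Request:
{"name": "play_rows", "arguments": {
  "increments": [
    [0.76,0.008,-0.027,-0.012,0,0,0],
    [0.76,0.016,-0.055,-0.012,0,0,0],
    [0.76,0.024,-0.082,-0.012,0,0,0],
    [0.76,0.031,-0.109,-0.012,0,0,0],
    [0.76,0.039,-0.136,-0.012,0,0,0],
    [0.76,0.047,-0.164,-0.012,0,0,0],
    [0.76,0.055,-0.191,-0.012,0,0,0],
    [0.76,0.063,-0.218,-0.012,0,0,0],
    [0.76,0.07,-0.245,-0.012,0,0,0],
    [0.76,0.078,-0.273,-0.012,0,0,0],
    [0.76,0.086,-0.3,-0.012,0,0,0],
    [0.76,0.094,-0.327,-0.012,0,0,0]
  ]
}}

```text
time_s: 4.2
eef_pos: [0.4624, 0.1773, 0.1284]
eef_rot: [[-0.274, 0.962, -0.0], [0.962, 0.274, -0.0], [-0.0, -0.0, -1.0]]
ft_force: [1.1, 0.1, -0.7]
finger_gap: 0.0105
gripper_force: 0.0
```

Request:
{"name": "play_rows", "arguments": {
  "increments": [
    [0.76,0.003,-0.01,0,0,0,0],
    [0.76,0.003,-0.01,0,0,0,0],
    [0.76,0.0,0.0,0.08,0,0,0],
    [0.76,0,0,0.16,0,0,0],
    [0.76,0,0,0.25,0,0,0],
    [0.76,-0.02,0.08,0.25,0,0,0],
    [0.76,-0.05,0.2,0.25,0,0,0],
    [0.76,-0.1,0.35,0.25,0,0,0],
    [0.76,-0.1,0.35,0.25,0,0,0]
  ]
}}

```text
time_s: 4.95
eef_pos: [0.4353, 0.27, 0.1911]
eef_rot: [[-0.278, 0.961, 0.0], [0.961, 0.278, 0.001], [0.001, 0.001, -1.0]]
ft_force: [0.6, -0.8, 0.6]
finger_gap: 0.01
gripper_force: 0.0
```

```bash
python3 - <<'E'
from workcell import arm
import cv2,numpy as np
a=arm.grab_frame("side")[150:285,200:360,::-1];b=arm.grab_frame("top")[130:310,150:330,::-1]
cv2.imwrite("pics/s2.png",np.hstack([cv2.resize(a,(427,360),interpolation=cv2.INTER_CUBIC),cv2.resize(b,(360,360),interpolation=cv2.INTER_CUBIC)]))
E
```

```text
(no output)
```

View pics/s2.png

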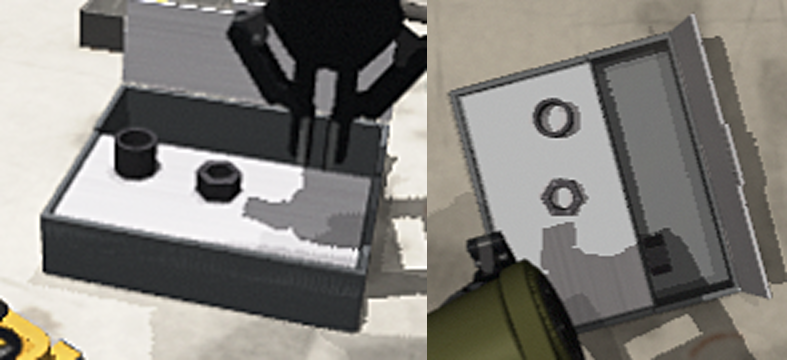

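The first nut has dropped into the trough at (655,255), standing on edge against the wall. The second nut and the spacer haven't moved. Now the second nut.

Request:
{"name": "play_rows", "arguments": {
  "increments": [
    [0.76,0.14,0.02,0,0,0,0],
    [0.76,0.288,0.042,0,0,0,0],
    [0.76,0.288,0.042,0,0,0,0],
    [0.76,0.288,0.042,-0.08,0,0,0],
    [0.76,0.288,0.042,-0.16,0,0,0],
    [0.76,0.288,0.042,-0.22,0,0,0],
    [0.76,0.288,0.042,-0.245,0,0,0],
    [0.76,0.288,0.042,-0.248,0,0,0],
    [0.76,0.288,0.042,-0.248,0,0,0]
  ]
}}

```text
time_s: 5.8
eef_pos: [0.5095, 0.2757, 0.1293]
eef_rot: [[-0.274, 0.962, 0.0], [0.962, 0.274, 0.0], [-0.0, 0.0, -1.0]]
ft_force: [0.7, 0.6, 0.8]
finger_gap: 0.0107
gripper_force: 0.0
```

Request:
{"name": "play_rows", "arguments": {
  "increments": [
    [0.76,0.008,-0.028,0,0,0,0],
    [0.76,0.016,-0.056,0,0,0,0],
    [0.76,0.024,-0.084,0,0,0,0],
    [0.76,0.032,-0.112,0,0,0,0],
    [0.76,0.04,-0.14,0,0,0,0],
    [0.76,0.048,-0.168,0,0,0,0],
    [0.76,0.056,-0.196,0,0,0,0],
    [0.76,0.064,-0.224,0,0,0,0],
    [0.76,0.072,-0.252,0,0,0,0],
    [0.76,0.08,-0.28,0,0,0,0],
    [0.76,0.088,-0.308,0,0,0,0],
    [0.76,0.097,-0.34,0,0,0,0]
  ]
}}

```text
time_s: 6.8
eef_pos: [0.5336, 0.1904, 0.1288]
eef_rot: [[-0.275, 0.962, -0.0], [0.962, 0.275, -0.0], [-0.0, -0.0, -1.0]]
ft_force: [0.1, -0.5, 0.0]
finger_gap: 0.0105
gripper_force: 0.0
```

Request:
{"name": "play_rows", "arguments": {
  "increments": [
    [0.76,0.0,0.0,0,0,0,0],
    [0.76,0.0,0.0,0,0,0,0],
    [0.76,0.0,0.0,0.12,0,0,0],
    [0.76,0,0,0.28,0,0,0],
    [0.76,0,0,0.44,0,0,0],
    [0.76,0,0,0.6,0,0,0],
    [0.76,-0.1,0.3,0.6,0,0,0],
    [0.76,-0.1,0.35,0.6,0,0,0],
    [0.76,-0.1,0.35,0.6,0,0,0]
  ]
}}

```text
time_s: 7.55
eef_pos: [0.5067, 0.283, 0.2796]
eef_rot: [[-0.277, 0.961, 0.001], [0.961, 0.277, 0.002], [0.001, 0.001, -1.0]]
ft_force: [-0.3, -0.1, -0.4]
finger_gap: 0.01
gripper_force: 0.0
```

```bash
python3 - <<'E'
from workcell import arm
import cv2,numpy as np
a=arm.grab_frame("side")[140:285,200:360,::-1];b=arm.grab_frame("top")[130:310,150:330,::-1]
cv2.imwrite("pics/s3.png",np.hstack([cv2.resize(a,(400,362),interpolation=cv2.INTER_CUBIC),cv2.resize(b,(362,362),interpolation=cv2.INTER_CUBIC)]))
E
```

```text
(no output)
```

View pics/s3.png

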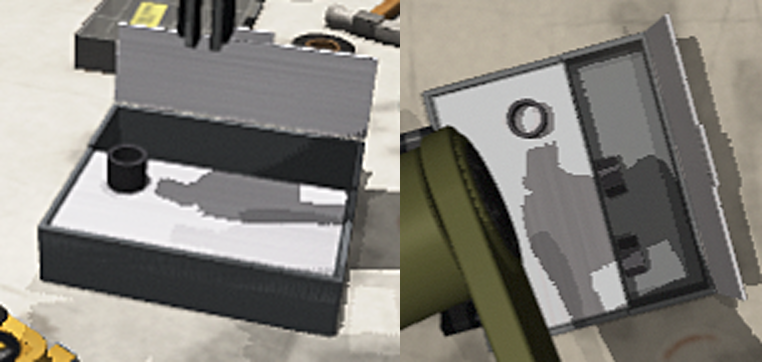

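Both nuts are in the trough, at (608,175) and (632,258), and the spacer stands where it started. Next I go over the lid to its outer side and lower the fingertips there.

Request:
{"name": "play_rows", "arguments": {
  "increments": [
    [0.76,0.042,-0.15,0,0,0,0],
    [0.76,0.084,-0.3,0,0,0,0],
    [0.76,0.126,-0.45,0,0,0,0],
    [0.76,0.168,-0.6,0,0,0,0],
    [0.76,0.21,-0.75,0,0,0,0],
    [0.76,0.251,-0.892,0,0,0,0],
    [0.76,0.251,-0.892,0,0,0,0],
    [0.76,0.251,-0.892,-0.13,0,0,0],
    [0.76,0.251,-0.892,-0.26,0,0,0],
    [0.76,0.251,-0.892,-0.38,0,0,0],
    [0.76,0.251,-0.892,-0.41,0,0,0],
    [0.76,0.251,-0.892,-0.41,0,0,0]
  ]
}}

```text
time_s: 8.65
eef_pos: [0.5705, 0.055, 0.1746]
eef_rot: [[-0.274, 0.962, -0.004], [0.962, 0.274, -0.0], [0.001, -0.004, -1.0]]
ft_force: [0.4, -0.3, 1.5]
finger_gap: 0.0103
gripper_force: 0.0
```

```bash
python3 - <<'E'
from workcell import arm
import numpy as np
s=arm.get_state();t=np.load('t.npz');p=s['eef_pos'][:2]-t['O'];print(p@t['ex'],p@t['ey'],s['eef_pos'],s['ft_force'])
E
```

```text
-0.00037880839192969796 -0.17005133069171063 [0.57045178 0.05496995 0.1745556 ] [ 0.44003608 -0.31918838  1.47826193]
```

Request:
{"name": "play_rows", "arguments": {
  "increments": [
    [0.76,-0.01,0.036,0.01,0,0,0],
    [0.76,-0.02,0.071,0.01,0,0,0],
    [0.76,-0.031,0.107,0.01,0,0,0],
    [0.76,-0.041,0.142,0.01,0,0,0],
    [0.76,-0.051,0.178,0.01,0,0,0],
    [0.76,-0.061,0.213,0.01,0,0,0],
    [0.76,-0.071,0.249,0.01,0,0,0],
    [0.76,-0.081,0.285,0.01,0,0,0],
    [0.76,-0.092,0.32,0.01,0,0,0],
    [0.76,-0.102,0.356,0.01,0,0,0],
    [0.76,-0.112,0.391,0.01,0,0,0],
    [0.76,-0.122,0.427,0.01,0,0,0]
  ]
}}

```text
time_s: 9.65
eef_pos: [0.5404, 0.1632, 0.1789]
eef_rot: [[-0.274, 0.962, -0.0], [0.962, 0.274, 0.0], [0.0, -0.0, -1.0]]
ft_force: [0.3, -0.2, -0.1]
finger_gap: 0.0103
gripper_force: 0.2
```

```bash
python3 - <<'E'
from workcell import arm
import cv2,numpy as np
s=arm.get_state();t=np.load('t.npz');p=s['eef_pos'][:2]-t['O'];print(p@t['ex'],p@t['ey'],s['eef_pos'],s['ft_force'])
a=arm.grab_frame("side")[120:285,200:360,::-1]
cv2.imwrite("pics/s4.png",cv2.resize(a,None,fx=3,fy=3,interpolation=cv2.INTER_CUBIC))
E
```

```text
0.0005863815194886067 -0.057725023713123436 [0.54041591 0.16321032 0.17887325] [ 0.34671642 -0.19104159 -0.08301958]
```

View pics/s4.png

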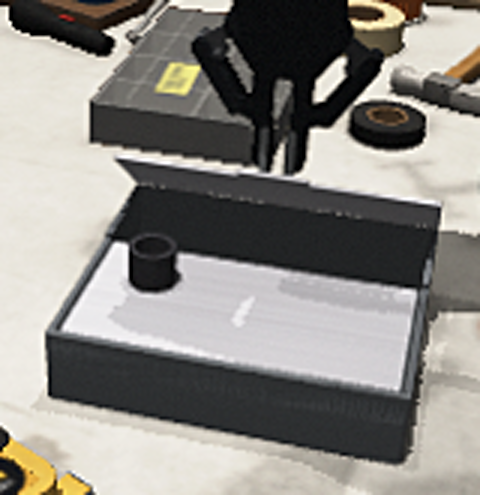

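The lid leans inwards at about 45° under the fingertips. I'm pressing it down the rest of the way.

Request:
{"name": "play_rows", "arguments": {
  "increments": [
    [0.76,-0.002,0.006,-0.03,0,0,0],
    [0.76,-0.004,0.012,-0.06,0,0,0],
    [0.76,-0.006,0.018,-0.09,0,0,0],
    [0.76,-0.008,0.024,-0.12,0,0,0],
    [0.76,-0.009,0.03,-0.145,0,0,0],
    [0.76,-0.009,0.03,-0.165,0,0,0],
    [0.76,-0.009,0.03,-0.175,0,0,0],
    [0.76,-0.009,0.03,-0.178,0,0,0]
  ]
}}

```text
time_s: 10.37
eef_pos: [0.5383, 0.1698, 0.1348]
eef_rot: [[-0.274, 0.962, -0.001], [0.962, 0.274, -0.0], [0.0, -0.001, -1.0]]
ft_force: [-8.6, -1.4, 16.1]
finger_gap: 0.0101
gripper_force: 8.0
```

The 16 N upward force says the lid has reached its stop. I'm lifting off and checking.

Request:
{"name": "play_rows", "arguments": {
  "increments": [
    [0.76,0,0,0.05,0,0,0],
    [0.76,0,0,0.15,0,0,0],
    [0.76,0,0,0.3,0,0,0],
    [0.76,0,0,0.45,0,0,0],
    [0.76,0,-0.15,0.6,0,0,0],
    [0.76,0,-0.3,0.7,0,0,0],
    [0.76,0,-0.45,0.7,0,0,0],
    [0.76,0,-0.6,0.7,0,0,0],
    [0.76,0,-0.8,0.7,0,0,0],
    [0.76,0,-1,0.7,0,0,0],
    [0.76,0,-1,0.7,0,0,0]
  ]
}}

```text
time_s: 11.28
eef_pos: [0.5379, -0.0842, 0.3101]
eef_rot: [[-0.272, 0.962, 0.001], [0.962, 0.272, -0.001], [-0.001, 0.001, -1.0]]
ft_force: [-1.0, 0.0, 0.1]
finger_gap: 0.01
gripper_force: 0.0
```

```bash
python3 - <<'E'
from workcell import arm
import cv2,numpy as np
a=arm.grab_frame("side")[140:285,200:360,::-1];b=arm.grab_frame("top")[130:310,150:330,::-1]
cv2.imwrite("pics/s5.png",np.hstack([cv2.resize(a,(400,362),interpolation=cv2.INTER_CUBIC),cv2.resize(b,(362,362),interpolation=cv2.INTER_CUBIC)]))
E
```

```text
(no output)
```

View pics/s5.png

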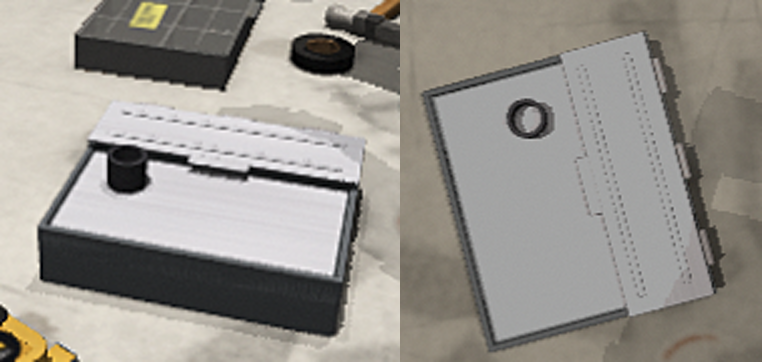

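The lid is flat over the trough with its free edge parallel to the deck, and the fingertip height (about 62 mm) together with the stop force agree with that. The spacer hasn't moved and the arm is clear, so I'm handing in.

```bash
python3 -c "
from workcell import arm
print(arm.job_done())"
```

```text
the job is handed in; nothing more can be done
None
```

I pushed both nuts into the trough, left the spacer where it stood, shut the lid to its stop, and handed the job in at about 11 s; the hand-in returned no verdict.

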